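# Close the board holder on a circuit board

### The arm

A 6-joint arm with a two-finger parallel gripper is mounted at the origin on the work surface. World frame = base frame: x ahead of the robot, y to its left, z up, the work surface at z = 0. Lengths are in mm, angles in rad, forces in N, time in s.
With the tool pointing down it reaches from about 275 to 975 mm from the base axis. Payload 8.4 kg.
Tool frame: the origin (TCP) lies at the very end of the fingers, on their centre line; the grasp point (between the pads) lies 19 mm behind it; z points along the fingers, y is the direction in which the jaws open and shut (so a half turn about z gives the same grasp; the last joint's range is limited). The gripper opens to 92 mm and grips with 3 to 60 N. Pads are 20 mm wide; open, the fingers measure 128 mm over their backs; the gripper's body (75 mm by 189 mm) begins 69 mm behind the grasp point.
Start: joints at [1.211, 0.353, 1.633, -0, 1.155, -0.002], TCP at [218.883, 585.421, 214.583] pointing down, gripper open.
Joint ranges: [-2.63, 2.63], [-0.92, 2.1], [0.06, 2.66], [-1.3, 4.44], [0, 2.69], [-3.02, 3.02]. Speed limits (rad/s): [2.22, 2.22, 2.79, 3.14, 3.14, 3.14].

### API

Orientations are given as a rotation vector (axis times angle).
In Python, from bench import ctrl gives the robot as it stands.
- The arm moves only by the tool send_rows, never from a script. Its argument "motion" is a list of rows, each a list of 5 numbers: the finger opening in mm, from 0 to 91.9, then the shift along the tool's x, y, z in mm, then the turn about the tool's z in degrees. A call has 1 to 5 rows; each row is the pose to reach, as a shift and turn from the pose commanded when the call began, along the tool's axes at that moment; what a row does not reach only later rows make up. A row lasts 1/12 s, in which the tool goes at most 41.7 mm and 7.16 degrees, less where a joint would pass 70% of its speed; a pose out of reach is approached as far as the arm can. A call with a gripper value outside its range is refused whole. The fingers move at their own pace and stop on an object; "newtons" is the grip in N (left out, the last holds). Time passes only in rows, so rows that repeat a pose let the fingers close. It gives the time, the measured TCP pose, the force and the opening at its end, in the units of the state.
- ctrl.get_state(): the state, without advancing time (a new reading comes with each control period).
- ctrl.grab_frame(name): name is "scene" or "top"; returns the picture (384x512x3 uint8, red, green, blue); there is no depth.
- ctrl.calibration(name): a dict with "fx", "fy", "cx", "cy" (pixels), "rvec" (rotation vector, rad) and "tvec" (3), from world to camera coordinates, as OpenCV has them. Camera axes: x right, y down, z forward; pixel columns grow to the right and rows downward; lengths in mm; the calibration is good to about 2 mm. A picture is of the moment at which its call begins. calibration takes no time and is no camera call.
- ctrl.job_done(): hands the job in, once; it reports no verdict.
The state is a dict: "time": time; "qpos": joint angles; "joint_velocities": joint speeds; "tau": joint torques, N m; "tcp_pos": TCP position; "eef_rot": TCP orientation; "contact_force": force on the tool from outside, world axes, zero at the start; "wrist_torque": the same for the moment, N m; "opening": finger opening in mm.
Only numpy, scipy, OpenCV 4.12 (cv2) and the standard library are available. Lean on these libraries where they do the work, as an engineer would, in place of code of your own. Each camera call takes 0.05 s, during which the arm holds its last target.

### The job

Close the bench's board holder on the loose circuit board for soldering: with a fingertip press down the black release pad in the middle of the sliding jaw so that its brake lets go, keep it pressed while you push the jaw along the rods until it rests against the stop block, then let the pad spring back up so that the brake holds again. Let the jaw itself push the board home: do not touch or lift the board (its solder paste is wet), never drag the jaw with the brake on, and leave the rosin tin, solder spool and screwdriver where they are.

Things in the scene. Friction and masses are not known exactly. Their poses are not given: they have to be found in the camera images.
- holder: Board holder, fixed to the bench: grey base plate 150 mm (its x) by 310 mm (its y) by 8 mm; origin at the centre of the plate's underside, z up. Two steel rods run along its y, 60 mm apart, tops at z = 44 mm. Fixed jaw (aluminium, 106 mm wide) at the -y end: gripping face at y = -105 mm, with a lip at z = 50 to 56 mm standing 3 mm past the face. End block at y = +140 to +152 mm, top at z = 52 mm. The sliding jaw closes toward -y
- jaw (a joint): Sliding jaw, aluminium block 104 mm (x) by 58 mm (y), top at z = 54 mm (lip 56 mm), on the rods. Value in m: distance still to go to the stop; 0 = its ear rests against the stop block, 0.082 = fully open; it closes along the holder's -y. At 0 its gripping face is at holder y = -3.5 mm, 101.5 mm from the fixed jaw's face. With the pad up its brake holds it with some 15 N; with the pad pressed it slides with 1 to 2 N
- release (a joint): Release pad in the middle of the sliding jaw. Value in m: 0 = up (brake on), 0.007 = fully down. A spring pushes it up: it starts to give at about 6.5 N, takes about 8.5 N at the bottom; the brake is free from 1.5 mm down, so press 3 to 6 mm
- pad_top (a point): Middle of the release pad's flat top, where a fingertip presses; z = 66 mm when up. The black plastic pad is 40 mm (x) by 44 mm (y), standing 12 mm above the jaw block; the flat is 40 mm by 39 mm, and along its edge nearest the board (-y) runs a thumb rib 5 mm thick and 10 mm high that a fingertip can push against. It moves with the pad
- stop_face (a point): Middle of the stop block's face (its +y face, with a white line), which the sliding jaw's ear meets. Dark steel block 20 by 18 mm with a brass thumbscrew (to z = 63 mm), clamped beside the rods on the holder's +x side; it does not move
- board: Loose green circuit board, 80 mm (x) by 100 mm (y) by 2 mm, parts on it up to 11 mm high; origin at the centre of its underside, z up. Lies on the rods between the jaws, underside at z = 44 mm, and slides easily when the jaw pushes it; home, its centre is 50 mm from the fixed jaw's face (holder y = -55 mm)
- rosin: Round rosin tin with clear lid, 64 mm across, 30 mm high, loose beside the holder; origin at the centre of its underside. Leave alone
- spool: Spool of solder, 54 mm across, 45 mm high, standing loose beside the holder; origin at the centre of its underside. Leave alone
- driver: Screwdriver, about 200 mm long, lying loose on the robot's side of the holder; origin on its underside near the middle, x toward its tip. Leave alone

How it is judged:
By the outcome, as a careful person would: the job done as asked, in the order asked, and still so for the second after the job is handed in, with the robot touching nothing.
It also fails if it takes over 38 s, if anything falls off the work surface, if the arm or the gripper's body presses on something with over 40 N, if the wrist force passes 120 N, or if a joint passes its speed limit or range.

## Working session

There is one attempt and no reset: what is moved stays moved. The work goes in short steps, Python scripts to look and compute and a tool call to move; the robot and the scene stay as the last step left them, time stands still between calls to the robot, and variables do not carry over. Pictures are saved under pics/ and viewed, and the job is handed in when it is done.

Besides the shell and the picture viewer there is one more tool, called after "Emit:" as name(argument=value, ...), one argument or row to a line, values as JSON. send_rows: Moves the arm, as the interface text tells. Its arguments: {"type":"object","properties":{"motion":{"type":"array","items":{"type":"array","items":{"type":"number"}}},"newtons":{"type":"number"}},"required":["motion"]}

```bash
mkdir -p pics
python3 - <<'E'
from bench import ctrl
import cv2
for n in("scene","top"):
    im=ctrl.grab_frame(n); cv2.imwrite(f"pics/{n}0.png",im[:,:,::-1]); print(n,ctrl.calibration(n))
s=ctrl.get_state(); print(s)
E
```

```text
scene {'fx': 444.4772703157652, 'fy': 444.4772703157652, 'cx': 256.0768829709428, 'cy': 193.18065300973282, 'rvec': array([ 1.66361518,  2.08418835, -0.67284471]), 'tvec': array([  98.25022723, -389.25432559, 1479.57403108])}
top {'fx': 397.103104410771, 'fy': 397.103104410771, 'cx': 249.641684237289, 'cy': 193.016227616281, 'rvec': array([ 2.11150853, -2.1363754 ,  0.19055602]), 'tvec': array([ 48.46344742, 565.09229519, 970.65062719])}
{'time': 0.1, 'qpos': array([ 1.21061966e+00,  3.53573275e-01,  1.63405936e+00, -1.20299323e-06,
        1.15524687e+00, -2.41343306e-03]), 'joint_velocities': array([ 8.84145047e-04, -2.01993060e-03,  2.98249037e-05,  3.30102696e-04,
       -9.01865765e-04,  7.84090523e-04]), 'tau': array([-5.60716908e-04, -5.94911063e+01, -3.34935451e+01,  6.98954333e-02,
        1.84300641e-02, -7.78705612e-05]), 'tcp_pos': array([218.70703801, 584.98883905, 213.94246623]), 'eef_rot': array([-5.58938941e-01, -3.09123547e+00,  1.98842677e-03]), 'contact_force': array([ 0.84627597,  0.04432099, -0.80470539]), 'wrist_torque': array([-0.01987077, -0.00549913,  0.02426424]), 'opening': 92.3349784878137}
```

View pics/scene0.png

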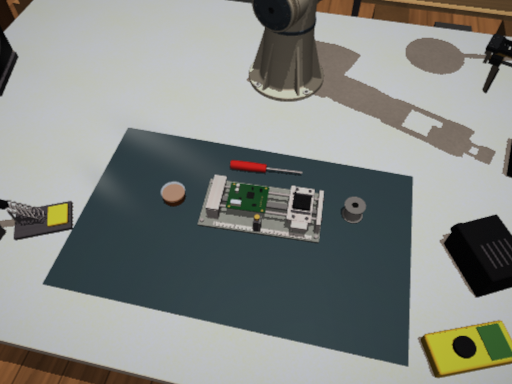

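View pics/top0.png

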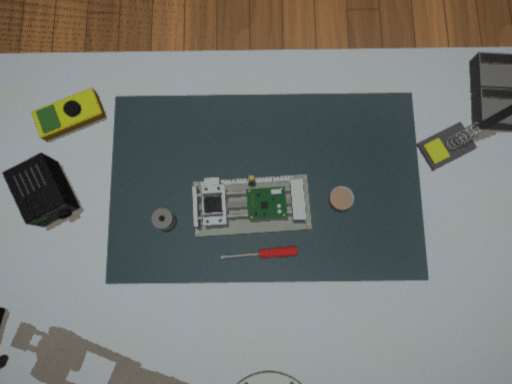

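The top view shows the fixed jaw at about (298,200), the board at (267,204), the black pad at (213,204) and the stop screw at (252,181). The holder's +y points left in the image, which is roughly world +y. I'll zoom in next.

Run:
```python
import cv2,numpy as np
t=cv2.imread("pics/top0.png")[160:270,140:360]; cv2.imwrite("pics/t1.png",cv2.resize(t,None,fx=3.6,fy=3.6,interpolation=cv2.INTER_CUBIC))
s=cv2.imread("pics/scene0.png")[150:250,190:340]; cv2.imwrite("pics/s1.png",cv2.resize(s,None,fx=5,fy=5,interpolation=cv2.INTER_CUBIC))
```

```text
(no output)
```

View pics/t1.png

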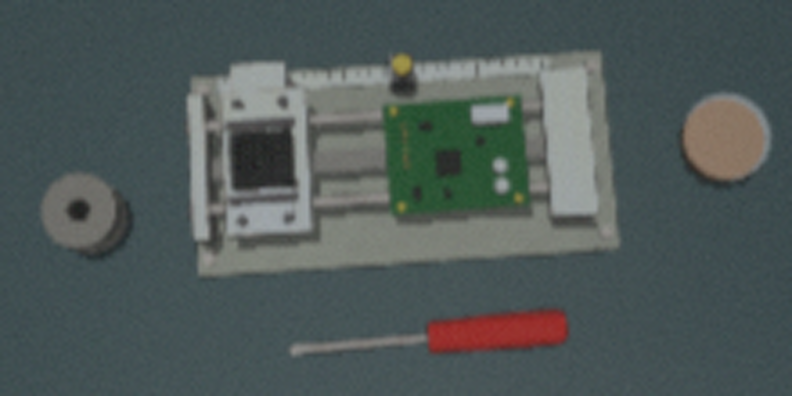

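View pics/s1.png

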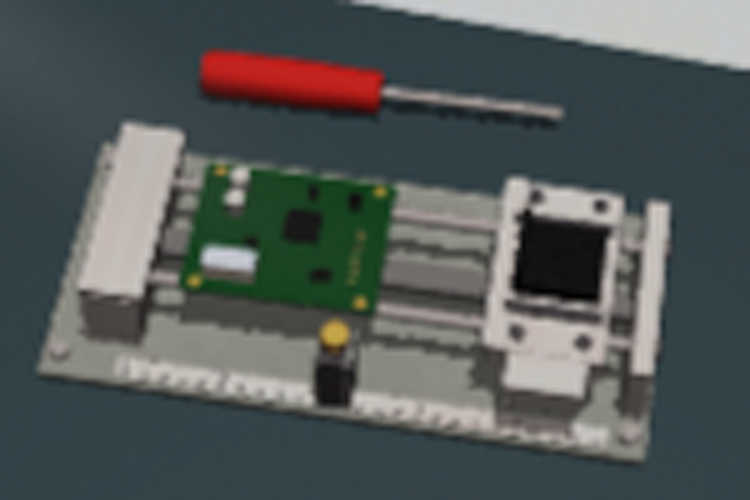

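```bash
cat > h.py <<'E'
import numpy as np,cv2
from bench import ctrl
def ray(n,u,v):
    c=ctrl.calibration(n);R,_=cv2.Rodrigues(np.array(c['rvec']));C=-R.T@c['tvec']
    d=R.T@np.array([(u-c['cx'])/c['fx'],(v-c['cy'])/c['fy'],1]);return C,d
def onz(n,u,v,z):
    C,d=ray(n,u,v);return C+d*(z-C[2])/d[2]
def proj(n,p):
    c=ctrl.calibration(n);R,_=cv2.Rodrigues(np.array(c['rvec']));q=R@np.array(p)+c['tvec']
    return c['fx']*q[0]/q[2]+c['cx'],c['fy']*q[1]/q[2]+c['cy']
def tri(a,b):
    (C1,d1),(C2,d2)=ray("top",*a),ray("scene",*b)
    s=np.linalg.lstsq(np.c_[d1,-d2],C2-C1,rcond=None)[0]
    p,q=C1+s[0]*d1,C2+s[1]*d2;return (p+q)/2,np.linalg.norm(p-q)
def T(X,Y):return (X+.5)/3.6-.5+140,(Y+.5)/3.6-.5+160
def S(X,Y):return (X+.5)/5-.5+190,(Y+.5)/5-.5+150
E
python3 - <<'E'
from h import *
np.set_printoptions(precision=1,suppress=True)
P=[onz("top",*T(*p),8)[:2] for p in[(192,77),(600,53),(618,245),(203,275)]]
P=np.array(P);print("plate top",P,[np.linalg.norm(P[i]-P[i-1]) for i in range(4)],P.mean(0))
ya=(P[0]-P[1])+(P[3]-P[2]);print("yaw of y axis vs world y (deg)",np.degrees(np.arctan2(-ya[0],ya[1])))
# scene: visible corners
for nm,p in dict(fl=(40,375),fr=(645,460)).items(): print("scene",nm,onz("scene",*S(*p),8))
res={}
for n,f,(x0,x1,y0,y1) in(("top","top0",(198,228,190,222)),("scene","scene0",(285,318,185,215))):
    g=cv2.imread(f"pics/{f}.png").max(2)[y0:y1,x0:x1];m=(g<65).astype(np.uint8)
    k,l,st,ce=cv2.connectedComponentsWithStats(m);
    i=1+np.argmax(st[1:,4]);print(n,st[i],ce[i]+[x0,y0])
    r=cv2.minAreaRect(np.argwhere(l==i)[:,::-1].astype(np.float32));print(r)
    z=70;print(onz(n,*(ce[i]+[x0,y0]),68)); res[n]=ce[i]+[x0,y0]
    b=cv2.boxPoints(r)+[x0,y0];print([onz(n,*p,66)[:2] for p in b])
print(tri(res["top"],res["scene"]))
# stop screw yellow
for n,f,(x0,x1,y0,y1) in(("top","top0",(245,260,172,186)),("scene","scene0",(250,264,208,224))):
    h=cv2.cvtColor(cv2.imread(f"pics/{f}.png"),cv2.COLOR_BGR2HSV)[y0:y1,x0:x1];m=(h[...,1]>110)&(h[...,0]<35)&(h[...,0]>15)&(h[...,2]>90)
    a=np.argwhere(m).mean(0)[::-1]+[x0,y0];res[n]=a;print(n,m.sum(),a)
print("screw",tri(res["top"],res["scene"]))
b=[onz("top",*T(*p),46)[:2] for p in[(384,105),(522,97),(528,208),(392,216)]];b=np.array(b);print("board",b,b.mean(0))
E
```

```text
plate top [[ 608.6  194.8]
 [ 623.3 -112.1]
 [ 478.6 -119.9]
 [ 460.1  184.6]] [np.float64(148.77026371900465), np.float64(307.2943981937933), np.float64(144.90433936981424), np.float64(305.0911372539539)] [542.6  36.8]
yaw of y axis vs world y (deg) 3.0991797116323276
scene fl [ 626.  -111.5    8. ]
scene fr [606.7 195.    8. ]
top [  6   5  18  17 244] [212.4 203.8]
((14.31176471710205, 13.55294132232666), (16.029569625854492, 16.336355209350586), 85.60128784179688)
[536.1 135.9  68. ]
[array([556.3, 158.8]), array([559. , 117.5]), array([518. , 114.3]), array([515.3, 155.3])]
scene [  8   7  19  18 264] [301.4 201.3]
((16.488441467285156, 16.075145721435547), (17.258493423461914, 15.9660062789917), 8.746161460876465)
[538.5 135.5  68. ]
[array([561.2, 115.4]), array([512.6, 113. ]), array([511.1, 156. ]), array([559.5, 157.3])]
(array([536.6, 135.8,  65.5]), np.float64(0.7320325498035765))
top 20 [251.2 177.8]
scene 32 [257.5 215.1]
screw (array([602.2,  37.9,  67.5]), np.float64(1.2691727035186073))
board [[577.9  50.4]
 [582.6 -49.2]
 [502.1 -51.3]
 [497.5  45.5]] [540.   -1.1]
```

```bash
python3 - <<'E'
from h import *
np.set_printoptions(precision=1,suppress=True)
c=np.array([542.6,36.8]);a=np.radians(3.2);ex=np.array([np.cos(a),np.sin(a)]);ey=np.array([-np.sin(a),np.cos(a)])
H=lambda p:np.array([(p[:2]-c)@ex,(p[:2]-c)@ey])
for nm,X,z in[("lip r top",(304,88),56),("lip r bot",(312,232),56),("jaw l top",(224,90),54),("jaw l bot",(232,235),54),("ear r",(285,66),50),("ear r2",(287,85),50),("endblk",(190,95),52),("fixed face r t",(541,72),56),("fixed b",(553,215),56),("pad flat tl",(232,135),66),("bl",(236,188),66),("pad r t",(292,130),70),("pad r b",(296,186),70)]:
    print(nm,H(onz("top",*T(*X),z)))
for nm,X,z in[("lip r bot",(507,178),56),("lip r top",(487,345),56),("ear near",(505,352),50),("ear l",(503,388),50),("padTL",(518,218),66),("padTR",(607,222),66),("padBR",(600,300),66),("padBL",(512,298),66),("fixed",(184,128),56),("fixed2",(150,292),56)]:
    print("s",nm,H(onz("scene",*S(*X),z)))
print("screw",H(np.array([602.2,37.9])),"pad",H(np.array([537,135.8])))
E
python3 - <<'E'
import cv2
t=cv2.imread("pics/top0.png")[172:232,185:260]; cv2.imwrite("pics/t2.png",cv2.resize(t,None,fx=10,fy=10,interpolation=cv2.INTER_CUBIC))
t=cv2.imread("pics/scene0.png")[180:245,250:330]; cv2.imwrite("pics/s2.png",cv2.resize(t,None,fx=9,fy=9,interpolation=cv2.INTER_CUBIC))
E
```

```text
lip r top [50.3 67.9]
lip r bot [-53.2  68. ]
jaw l top [ 53.2 125.3]
jaw l bot [-51.3 124.4]
ear r [68.7 81. ]
ear r2 [54.6 80.3]
endblk [ 51.6 150.1]
fixed face r t [  50.5 -102.2]
fixed b [ -52.7 -101.8]
pad flat tl [ 17.9 119.8]
bl [-19.9 118.8]
pad r t [17.9 77.2]
pad r b [-21.9  76.5]
s lip r bot [-52.9  67.1]
s lip r top [50.  69.7]
s ear near [48.7 78.8]
s ear l [69.3 80.3]
s padTL [-21.2  75.8]
s padTR [-26.3 120.1]
s padBR [ 21.3 121.1]
s padBL [27.4 78.6]
s fixed [ -56.9 -103.2]
s fixed2 [ 47.2 -98.7]
screw [59.6 -2.2] pad [-0.1 99.2]
```

View pics/t2.png

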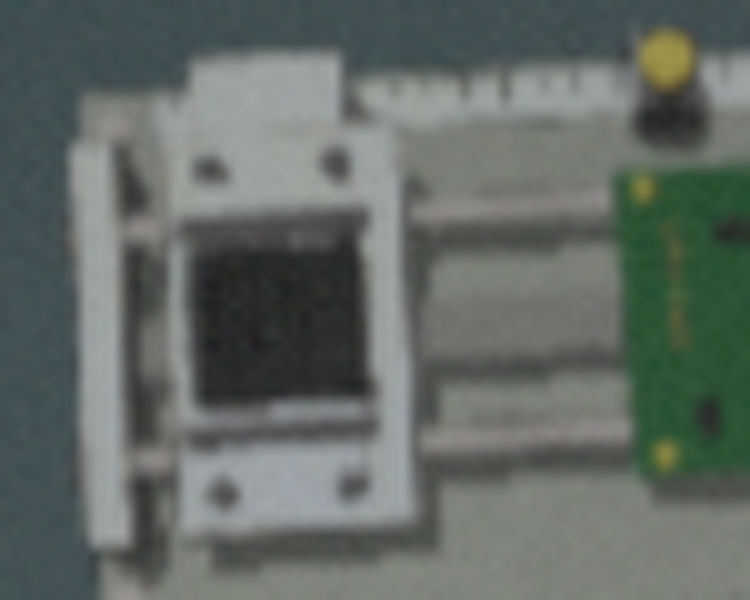

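View pics/s2.png

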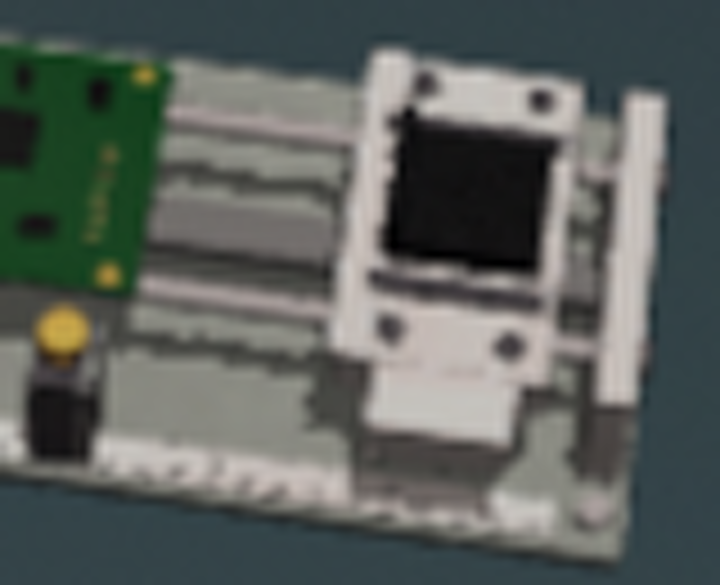

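```bash
cat >> h.py <<'E'
def to(hx,hy,z,yaw=3.2):
    s=ctrl.get_state();R,_=cv2.Rodrigues(np.array(s['eef_rot']))
    c=np.array([542.6,36.8]);a=np.radians(3.2);w=c+hx*np.array([np.cos(a),np.sin(a)])+hy*np.array([-np.sin(a),np.cos(a)])
    d=R.T@(np.array([w[0],w[1],z])-s['tcp_pos'])
    ty=np.degrees(np.arctan2(R[1,1],R[0,1])); print("R",R.round(3).tolist(),"tool y ang",ty,"turn",-(3.2-ty),"shift",d.round(1))
E
python3 -c "
from h import *
to(0,100.5,200)"
```

```text
R [[-0.937, 0.35, -0.0], [0.35, 0.937, -0.001], [0.0, -0.001, -1.0]] tool y ang 69.50170481309766 turn 66.30170481309766 shift [-455.  -308.    14.3]
```

Emit:
send_rows(
  motion=[
    [0, -33, -22, 0, 6.5],
    [0, -66, -44, 0, 13],
    [0, -99, -66, 0, 19.5],
    [0, -132, -88, 0, 26],
    [0, -165, -110, 0, 32.5],
  ],
  newtons=15,
)

```text
time: 0.52
tcp_pos: [335.4, 422.9, 214.3]
eef_rot: [-1.409, -2.808, 0.001]
contact_force: [0.6, 0.2, -0.6]
opening: 60.9
```

```bash
python3 -c "
from h import *
to(0,100.5,150)"
```

```text
R [[-0.598, 0.802, -0.0], [0.802, 0.598, -0.0], [-0.0, -0.0, -1.0]] tool y ang 36.712637033926704 turn 33.5126370339267 shift [-349.6   -9.2   64.4]
```

Emit:
send_rows(
  motion=[
    [0, -40, -1, 6, 6.7],
    [0, -80, -2, 12, 13.4],
    [0, -120, -3, 18, 20.1],
    [0, -160, -4, 24, 26.8],
    [0, -200, -5, 30, 33.8],
  ],
)

```text
time: 0.93
tcp_pos: [451.9, 260.0, 184.2]
eef_rot: [-2.165, -2.277, 0.0]
contact_force: [0.6, -0.5, -1.2]
opening: 27.6
```

```bash
python3 -c "
from h import *
to(0,100.5,110)"
```

```text
R [[-0.05, 0.999, -0.0], [0.999, 0.05, -0.0], [-0.0, -0.0, -1.0]] tool y ang 2.8806587750338495 turn -0.3193412249661507 shift [-127.    78.8   74.2]
```

Emit:
send_rows(
  motion=[
    [0, -32, 20, 20, 0],
    [0, -64, 40, 40, 0],
    [0, -96, 60, 60, 0],
    [0, -127, 78.5, 74, 0],
    [0, -127, 78.5, 74, 0],
  ],
)

```text
time: 1.35
tcp_pos: [538.1, 134.3, 107.6]
eef_rot: [-2.162, -2.279, 0.005]
contact_force: [-1.2, -0.4, 0.5]
opening: 0.4
```

Run:
```python
from h import *
to(0,100.5,70)
s=ctrl.get_state();print(s['tcp_pos'],s['contact_force'],s['opening'],s['time'])
for n,(x0,x1,y0,y1),k in(("top",(185,260,172,232),10),("scene",(250,330,165,230),9)):
    im=ctrl.grab_frame(n)[y0:y1,x0:x1,::-1];cv2.imwrite(f"pics/{n}3.png",cv2.resize(im,None,fx=k,fy=k,interpolation=cv2.INTER_CUBIC))
```

```text
R [[-0.053, 0.999, -0.003], [0.999, 0.053, -0.002], [-0.002, -0.003, -1.0]] tool y ang 3.0129444379105133 turn -0.18705556208948693 shift [ 3.  -0.8 37.6]
[538.05166735 134.32187274 107.56573764] [-1.21143343 -0.37452351  0.49044573] 0.4261795714733562 1.35
```

View pics/scene3.png

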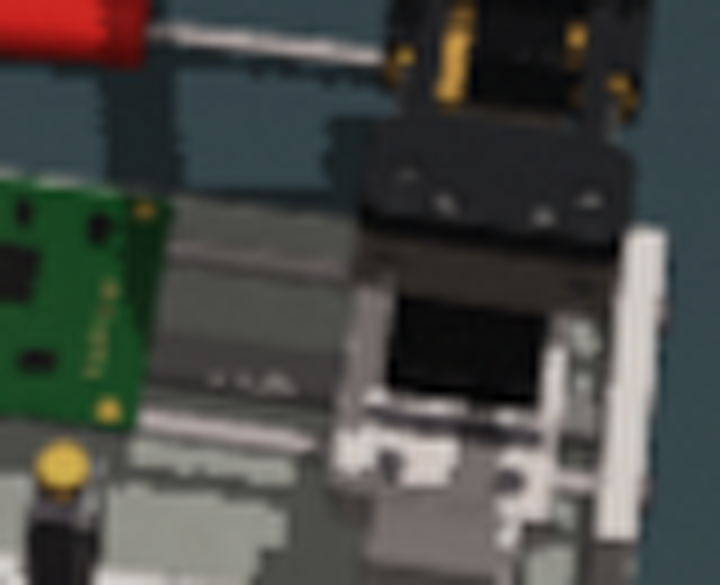

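View pics/top3.png

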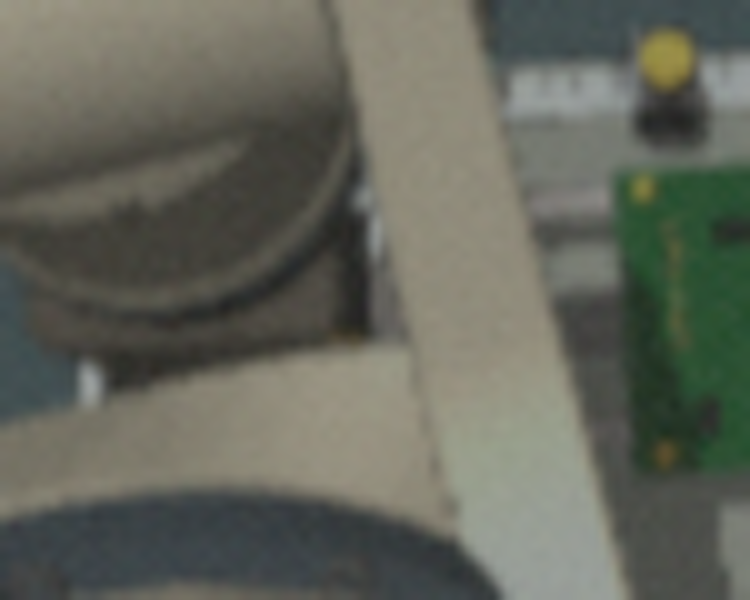

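Run:
```python
from h import *
p=ctrl.get_state()['tcp_pos']
for dz in (0,19,88):
    u,v=proj("scene",p+[0,0,dz]);print(dz,(u-250)*9,(v-165)*9)
im=ctrl.grab_frame("scene")[100:240,230:350,::-1];cv2.imwrite(f"pics/s4.png",cv2.resize(im,None,fx=4,fy=4,interpolation=cv2.INTER_CUBIC))
```

```text
0 487.2022879467244 233.23372669391088
19 493.8404184334683 190.42185905747644
88 519.6736596720721 23.813307638402705
```

View pics/s4.png

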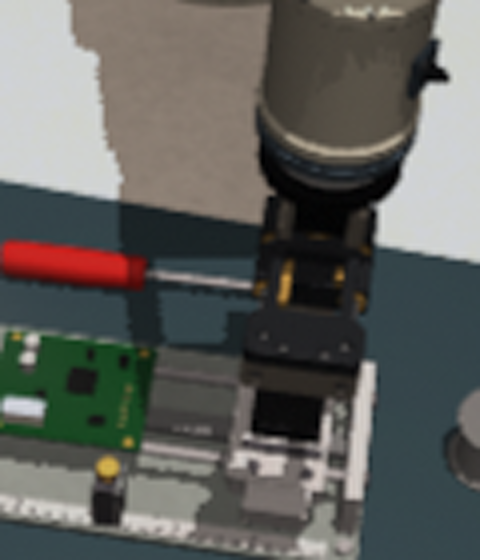

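Run:
```python
from h import *
to(0,101,71)
s=ctrl.get_state();print(s['tcp_pos'],s['contact_force'],s['time'])
```

```text
R [[-0.054, 0.999, -0.001], [0.999, 0.054, 0.0], [0.0, -0.001, -1.0]] tool y ang 3.1121533746339933 turn -0.08784662536600685 shift [-1.6  0.6 39.2]
[536.37187699 139.23613279 110.24629773] [-0.55759972 -0.16107586  0.56916402] 1.5
```

Emit:
send_rows(
  motion=[
    [0, -1, 0.5, 14, 0],
    [0, -1.5, 0.5, 28, 0],
    [0, -1.5, 0.5, 37, 0],
    [0, -1.5, 0.5, 39, 0],
    [0, -1.5, 0.5, 39, 0],
  ],
)

```text
time: 1.92
tcp_pos: [536.6, 138.9, 71.5]
eef_rot: [-2.157, -2.284, 0.001]
contact_force: [0.1, -0.0, 0.8]
opening: 0.4
```

Emit:
send_rows(
  motion=[
    [0, 0, 0, 0, 0],
    [0, 0, 0, 0, 0],
  ],
)

```text
time: 2.08
tcp_pos: [537.7, 138.5, 72.4]
eef_rot: [2.157, 2.283, 0.002]
contact_force: [0.8, 0.1, 1.2]
opening: 0.4
```

Emit:
send_rows(
  motion=[
    [0, 0, 0, 1, 0],
    [0, 0, 0, 2, 0],
    [0, 0, 0, 3, 0],
    [0, 0, 0, 3, 0],
    [0, 0, 0, 3, 0],
  ],
)

```text
time: 2.5
tcp_pos: [537.3, 137.9, 68.5]
eef_rot: [-2.159, -2.282, 0.0]
contact_force: [-0.4, -0.5, 0.2]
opening: 0.2
```

Emit:
send_rows(
  motion=[
    [0, 0, 0, 1, 0],
    [0, 0, 0, 2, 0],
    [0, 0, 0, 2, 0],
    [0, 0, 0, 2, 0],
  ],
)

```text
time: 2.83
tcp_pos: [537.3, 138.0, 66.5]
eef_rot: [-2.159, -2.282, 0.0]
contact_force: [0.4, 0.6, 0.1]
opening: -0.2
```

Emit:
send_rows(
  motion=[
    [0, 0, 0, 1, 0],
    [0, 0, 0, 1, 0],
    [0, 0, 0, 1, 0],
  ],
)

```text
time: 3.08
tcp_pos: [537.4, 138.0, 65.9]
eef_rot: [2.159, 2.283, -0.0]
contact_force: [-2.8, -0.1, 6.6]
opening: 0.6
```

Emit:
send_rows(
  motion=[
    [0, 0, 0, 1, 0],
    [0, 0, 0, 1, 0],
    [0, 0, 0, 1, 0],
  ],
)

```text
time: 3.33
tcp_pos: [537.4, 138.0, 65.0]
eef_rot: [2.158, 2.283, 0.0]
contact_force: [-1.6, -0.7, 6.2]
opening: 0.5
```

Emit:
send_rows(
  motion=[
    [0, 0, 0, 1, 0],
    [0, 0, 0, 2, 0],
    [0, 0, 0, 3, 0],
    [0, 0, 0, 3.5, 0],
    [0, 0, 0, 3.5, 0],
  ],
)

```text
time: 3.75
tcp_pos: [537.4, 138.0, 61.5]
eef_rot: [2.158, 2.283, 0.0]
contact_force: [-2.9, -0.9, 8.6]
opening: 0.3
```

Emit:
send_rows(
  motion=[
    [0, 0, 0, 0, 0],
    [0, 0, 0, 0, 0],
  ],
)

```text
time: 3.92
tcp_pos: [537.3, 138.0, 61.6]
eef_rot: [2.159, 2.283, 0.0]
contact_force: [-2.2, -0.9, 7.2]
opening: 0.4
```

Emit:
send_rows(
  motion=[
    [0, -1, 0, 0, 0],
    [0, -3, 0, 0, 0],
    [0, -5, 0, 0, 0],
    [0, -7, 0, 0, 0],
    [0, -9, 0, 0, 0],
  ],
)

```text
time: 4.33
tcp_pos: [537.8, 129.1, 61.6]
eef_rot: [-2.159, -2.282, -0.0]
contact_force: [-1.9, 0.3, 7.1]
opening: 0.2
```

Emit:
send_rows(
  motion=[
    [0, -2, 0, 0, 0],
    [0, -4, 0, 0, 0],
    [0, -6, 0, 0, 0],
    [0, -8, 0, 0, 0],
    [0, -10, 0, 0, 0],
  ],
)

```text
time: 4.75
tcp_pos: [538.4, 119.1, 61.6]
eef_rot: [-2.158, -2.282, -0.0]
contact_force: [-2.6, 1.0, 8.1]
opening: 0.1
```

Run:
```python
from h import *
s=ctrl.get_state();print(s['tcp_pos'],s['contact_force'],s['time'])
im=ctrl.grab_frame("scene")[150:250,200:340,::-1];cv2.imwrite(f"pics/s5.png",cv2.resize(im,None,fx=5,fy=5,interpolation=cv2.INTER_CUBIC))
```

```text
[538.36058992 119.13521556  61.61321357] [-2.59264673  0.98827759  8.07068636] 4.75
```

View pics/s5.png

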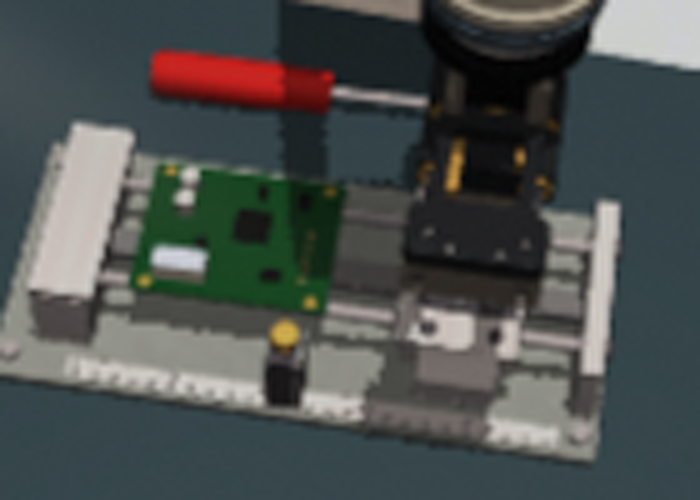

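Emit:
send_rows(
  motion=[
    [0, -2.5, 0, 0, 0],
    [0, -5, 0, 0, 0],
    [0, -7.5, 0, 0, 0],
    [0, -10, 0, 0, 0],
    [0, -12.5, 0, 0, 0],
  ],
)

```text
time: 5.22
tcp_pos: [539.1, 106.6, 61.6]
eef_rot: [-2.159, -2.282, -0.0]
contact_force: [-3.1, 0.6, 7.2]
opening: 0.7
```

Emit:
send_rows(
  motion=[
    [0, -2.5, 0, 0, 0],
    [0, -5, 0, 0, 0],
    [0, -7.5, 0, 0, 0],
    [0, -10, 0, 0, 0],
    [0, -12.5, 0, 0, 0],
  ],
)

```text
time: 5.63
tcp_pos: [539.7, 94.1, 61.6]
eef_rot: [-2.158, -2.282, -0.0]
contact_force: [-2.0, 0.9, 7.2]
opening: 0.3
```

Emit:
send_rows(
  motion=[
    [0, -2.5, 0, 0, 0],
    [0, -5, 0, 0, 0],
    [0, -7.5, 0, 0, 0],
    [0, -10, 0, 0, 0],
    [0, -12, 0, 0, 0],
  ],
)

```text
time: 6.05
tcp_pos: [540.4, 82.1, 61.6]
eef_rot: [-2.159, -2.282, -0.0]
contact_force: [-2.5, 0.5, 7.5]
opening: -0.0
```

Run:
```python
from h import *
s=ctrl.get_state();print(s['tcp_pos'],s['contact_force'],s['time'])
im=ctrl.grab_frame("scene")[150:250,200:340,::-1];cv2.imwrite(f"pics/s6.png",cv2.resize(im,None,fx=5,fy=5,interpolation=cv2.INTER_CUBIC))
```

```text
[540.40799648  82.06546663  61.59337023] [-2.47034747  0.47237776  7.46834809] 6.05
```

View pics/s6.png

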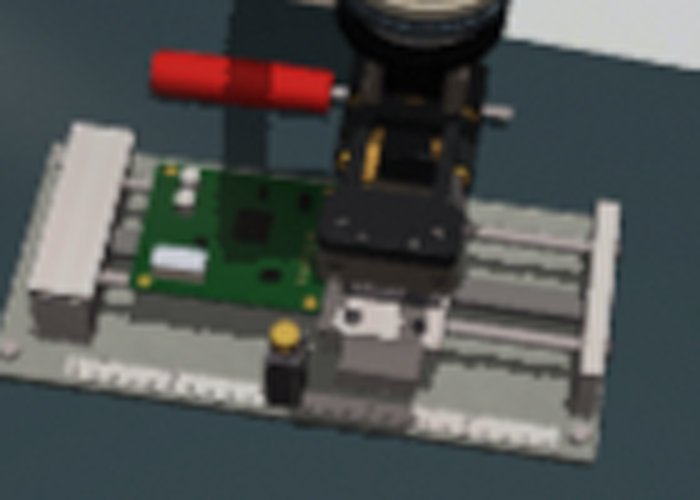

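Emit:
send_rows(
  motion=[
    [0, -1.5, 0, 0, 0],
    [0, -3, 0, 0, 0],
    [0, -4.5, 0, 0, 0],
    [0, -6, 0, 0, 0],
    [0, -7.5, 0, 0, 0],
  ],
)

```text
time: 6.52
tcp_pos: [540.8, 74.7, 61.6]
eef_rot: [-2.159, -2.282, -0.0]
contact_force: [-2.7, 0.9, 8.0]
opening: 0.2
```

Emit:
send_rows(
  motion=[
    [0, -1, 0, 0, 0],
    [0, -2, 0, 0, 0],
    [0, -3, 0, 0, 0],
    [0, -4, 0, 0, 0],
    [0, -5, 0, 0, 0],
  ],
)

```text
time: 6.93
tcp_pos: [541.1, 69.8, 61.6]
eef_rot: [-2.159, -2.282, -0.0]
contact_force: [-1.9, 1.7, 7.1]
opening: 0.6
```

Run:
```python
from h import *
s=ctrl.get_state();print(s['tcp_pos'],s['contact_force'],s['time'])
im=ctrl.grab_frame("scene")[165:245,200:300,::-1];cv2.imwrite(f"pics/s7.png",cv2.resize(im,None,fx=7,fy=7,interpolation=cv2.INTER_CUBIC))
```

```text
[541.05361365  69.75517402  61.5829199 ] [-1.92309698  1.70132089  7.10239799] 6.9333
```

View pics/s7.png

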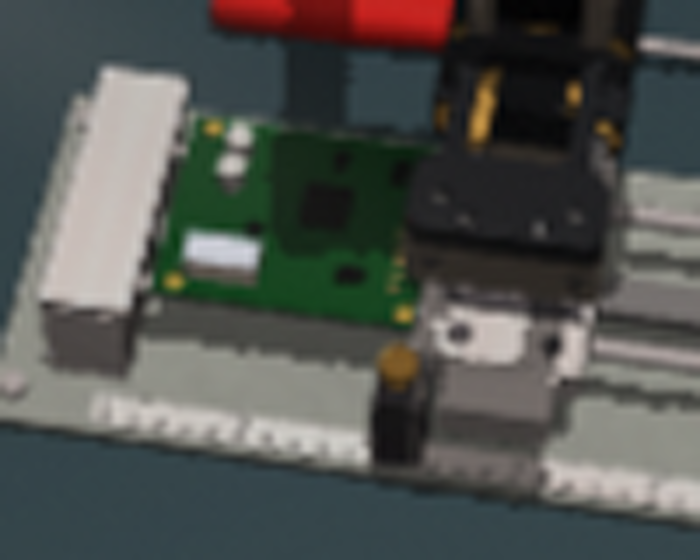

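Emit:
send_rows(
  motion=[
    [0, -0.8, 0, 0, 0],
    [0, -1.6, 0, 0, 0],
    [0, -2.4, 0, 0, 0],
    [0, -3, 0, 0, 0],
  ],
)

```text
time: 7.32
tcp_pos: [541.3, 66.7, 61.6]
eef_rot: [-2.159, -2.282, -0.0]
contact_force: [-2.3, 1.0, 7.9]
opening: 0.5
```

Emit:
send_rows(
  motion=[
    [0, -0.5, 0, 0, 0],
    [0, -1, 0, 0, 0],
    [0, -1.5, 0, 0, 0],
  ],
)

```text
time: 7.57
tcp_pos: [541.3, 65.3, 61.6]
eef_rot: [-2.158, -2.282, -0.0]
contact_force: [-2.6, 0.4, 7.6]
opening: 0.4
```

Emit:
send_rows(
  motion=[
    [0, -0.5, 0, 0, 0],
    [0, -1, 0, 0, 0],
    [0, -1, 0, 0, 0],
  ],
)

```text
time: 7.82
tcp_pos: [541.4, 64.5, 61.6]
eef_rot: [-2.159, -2.282, -0.001]
contact_force: [-2.0, 2.4, 8.1]
opening: 0.2
```

Emit:
send_rows(
  motion=[
    [0, -0.5, 0, 0, 0],
    [0, -1, 0, 0, 0],
    [0, -1, 0, 0, 0],
  ],
)

```text
time: 8.07
tcp_pos: [541.6, 63.9, 61.7]
eef_rot: [-2.159, -2.281, -0.002]
contact_force: [-2.3, 4.8, 7.8]
opening: 0.4
```

Emit:
send_rows(
  motion=[
    [0, -0.5, 0, 0, 0],
    [0, -1, 0, 0, 0],
    [0, -1, 0, 0, 0],
  ],
)

```text
time: 8.32
tcp_pos: [541.9, 63.0, 61.7]
eef_rot: [-2.159, -2.282, -0.002]
contact_force: [-2.8, 6.1, 7.5]
opening: 0.2
```

Run:
```python
from h import *
s=ctrl.get_state();print(s['tcp_pos'],s['contact_force'],s['time'])
im=ctrl.grab_frame("scene")[165:245,200:300,::-1];cv2.imwrite(f"pics/s8.png",cv2.resize(im,None,fx=7,fy=7,interpolation=cv2.INTER_CUBIC))
```

```text
[541.919804    63.03527795  61.73135607] [-2.80739158  6.0904505   7.47460631] 8.3167
```

View pics/s8.png

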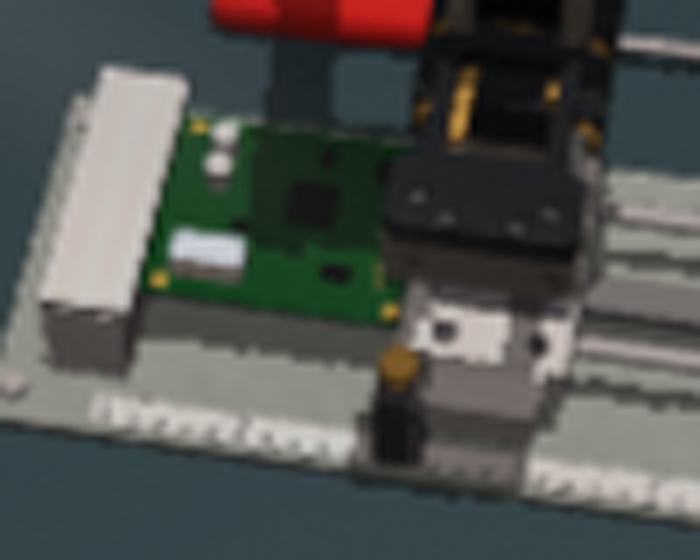

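Emit:
send_rows(
  motion=[
    [0, -0.5, 0, 0, 0],
    [0, -1, 0, 0, 0],
    [0, -1.5, 0, 0, 0],
    [0, -1.5, 0, 0, 0],
  ],
)

```text
time: 8.7
tcp_pos: [542.2, 61.6, 61.8]
eef_rot: [-2.159, -2.282, -0.003]
contact_force: [-0.8, 5.8, 7.8]
opening: 0.5
```

Emit:
send_rows(
  motion=[
    [0, 0, 0, -1, 0],
    [0, 0, 0, -2, 0],
    [0, 0, 0, -3, 0],
    [0, 0, 0, -4, 0],
    [0, 0, 0, -5, 0],
  ],
)

```text
time: 9.12
tcp_pos: [542.2, 61.4, 66.7]
eef_rot: [2.159, 2.282, 0.002]
contact_force: [-0.4, -0.0, 0.0]
opening: 0.3
```

Emit:
send_rows(
  motion=[
    [0, 0, 0, -2, 0],
    [0, 0, 0, -6, 0],
    [0, 0, 0, -15, 0],
    [0, 0, 0, -30, 0],
    [0, 0, 0, -50, 0],
  ],
)

```text
time: 9.53
tcp_pos: [540.7, 60.3, 116.1]
eef_rot: [-2.158, -2.281, 0.003]
contact_force: [0.9, 0.1, 0.5]
opening: 0.4
```

Emit:
send_rows(
  motion=[
    [0, 30, -10, -20, 0],
    [0, 65, -20, -40, 0],
    [0, 100, -30, -60, 0],
    [0, 140, -40, -80, 0],
    [0, 180, -50, -90, 0],
  ],
)

```text
time: 9.95
tcp_pos: [483.2, 234.4, 207.8]
eef_rot: [2.159, 2.281, 0.004]
contact_force: [1.2, 0.5, -0.0]
opening: 0.6
```

Emit:
send_rows(
  motion=[
    [0, 35, 0, 0, 0],
    [0, 70, 0, 0, 0],
    [0, 105, 0, 0, 0],
    [0, 140, 0, 0, 0],
    [0, 140, 0, 0, 0],
  ],
)

```text
time: 10.37
tcp_pos: [474.9, 378.1, 205.6]
eef_rot: [-2.155, -2.285, -0.004]
contact_force: [-0.8, 0.0, -0.4]
opening: 0.4
```

Run:
```python
from h import *
np.set_printoptions(precision=1,suppress=True)
s=ctrl.get_state();print(s['tcp_pos'],s['contact_force'],s['time'])
a=ctrl.grab_frame("scene")[150:250,190:340,::-1];b=ctrl.grab_frame("top")[160:270,140:360,::-1]
cv2.imwrite("pics/s9.png",cv2.resize(a,None,fx=5,fy=5,interpolation=cv2.INTER_CUBIC))
cv2.imwrite("pics/t9.png",cv2.resize(b,None,fx=3.6,fy=3.6,interpolation=cv2.INTER_CUBIC))
```

```text
[474.9 378.1 205.6] [-0.8  0.  -0.4] 10.3667
```

View pics/s9.png

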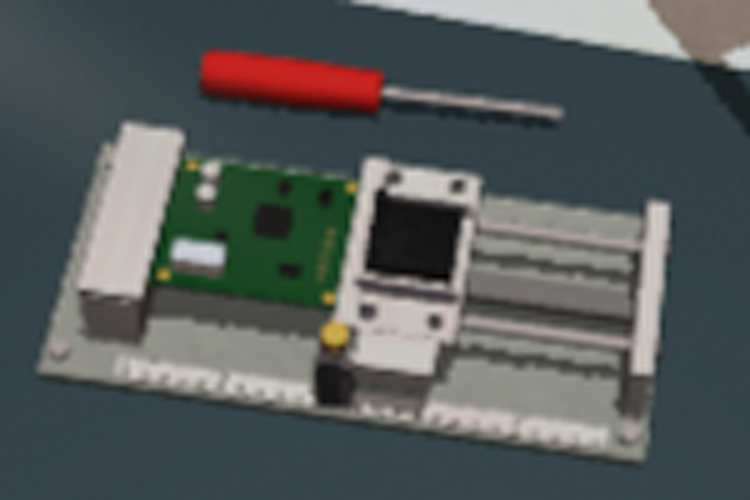

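View pics/t9.png

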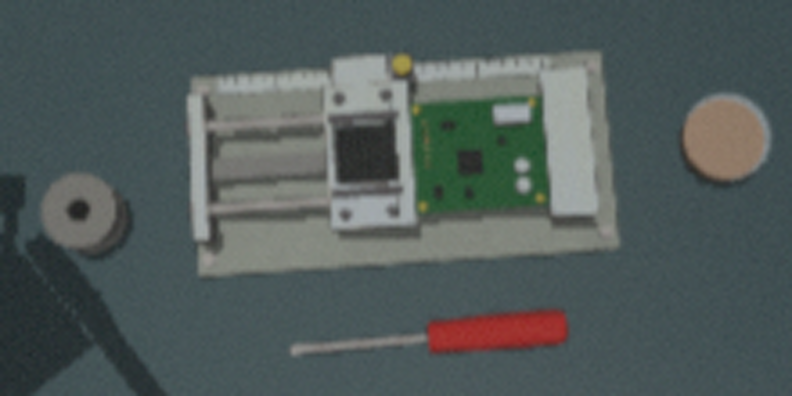

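Run:
```python
from h import *
np.set_printoptions(precision=1,suppress=True)
c=np.array([542.6,36.8]);a=np.radians(3.2);ex=np.array([np.cos(a),np.sin(a)]);ey=np.array([-np.sin(a),np.cos(a)])
H=lambda p:np.array([(p[:2]-c)@ex,(p[:2]-c)@ey])
for nm,X,z in[("lip t",(408,82),56),("lip b",(416,225),56),("ear r",(388,60),50),("ear r2",(389,76),50)]: print(nm,H(onz("top",*T(*X),z)))
for nm,X,z in[("lip",(365,160),56),("lip2",(338,322),56)]: print("s",nm,H(onz("scene",*S(*X),z)))
A=cv2.imread("pics/top0.png");B=ctrl.grab_frame("top")[:,:,::-1]
r=[]
for n,im,(x0,x1,y0,y1) in(("top",B,(225,256,190,220)),("scene",ctrl.grab_frame("scene")[:,:,::-1],(255,290,182,210))):
    m=(im.max(2)[y0:y1,x0:x1]<65).astype(np.uint8);k,l,st,ce=cv2.connectedComponentsWithStats(m);i=1+np.argmax(st[1:,4]);print(n,st[i],ce[i]+[x0,y0]);r.append(ce[i]+[x0,y0])
p,e=tri(*r);print("pad",p,e,H(p))
d=np.abs(A.astype(int)-B).max(2)>60
for nm,(x0,x1,y0,y1) in dict(spool=(148,180,205,235),rosin=(325,360,182,215),driver=(215,302,243,263)).items(): print(nm,d[y0:y1,x0:x1].sum())
```

```text
lip t [49.6 -6.6]
lip b [-53.2  -5.2]
ear r [68.1  6.5]
ear r2 [56.3  6.6]
s lip [-52.1  -6.7]
s lip2 [49. -4.]
top [  9   3  16  17 229] [241.4 202.1]
scene [  8   6  20  18 261] [272.2 197.2]
pad [540.2  62.7  65. ] 0.755693882509427 [-0.9 25.9]
spool 0
rosin 0
driver 0
```

```bash
python3 -c "
from bench import ctrl
print(ctrl.job_done())"
```

```text
the job is handed in; nothing more can be done
None
```

The jaw is closed against the stop block with the release pad back up, and I handed the job in at about 10.5 s. `job_done` gives no verdict, so the checks below are my own.

**What I did:** With the gripper shut, I pressed the release pad about 4.5 mm down, at 7–8.5 N. I held it there while moving the jaw about 74 mm along the rods, until it stopped. I then lifted straight up, so the pad came back up while the jaw was still pressed against the stop, and moved the arm clear.

**Last checks:**
- **At the stop:** Sideways force rose from 1 N to about 6 N and levelled off as the fingertip slipped on the pad. The ear touches the stop block in both views.
- **Jaw position:** The jaw's lip measures −4 to −6.7 mm in holder y, against the −6.5 mm I expected. The camera is only good to about 2 mm, so this agrees but does not prove an exact zero.
- **Board:** It looks flat and square between the jaws, and only the jaw pushed it.
- **Pad:** Its measured height is 65.0 mm, against 65.5 mm before, so it is up.
- **Other items:** The top view shows no change at the rosin tin, spool or screwdriver.
- **Not checked:** I could not see the fingertip on the pad because the gripper body hid it, so I relied on force and height. I also did not pull on the jaw to test the brake.

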